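# Extend the bottle brush one-handed and hold it over the drip tray

### The arm

A 7-joint arm with a two-finger parallel gripper is mounted at the origin on the work surface. World frame = base frame: x ahead of the robot, y to its left, z up, the work surface at z = 0. Lengths are in m, angles in rad, forces in N, time in s.
With the tool pointing down it reaches from about 0.4 to 0.85 m from the base axis. Payload 10.4 kg.
Tool frame: the origin (TCP) lies on the centre line of the jaws, within the pads' length; the fingertips stand r.finger_overhang ahead of it and the grasp point (between the pads) lies 5 mm behind it (r.finger_overhang is the distance from the TCP to the fingertips, in m); z points along the fingers, y is the line along which they close (so a half turn about z gives the same grasp; the last joint's range is limited). The gripper opens to 87 mm and grips with 3 to 60 N. Pads are 19 mm wide; open, the fingers measure 117 mm over their backs; the gripper's body (75 mm by 190 mm) begins 51 mm behind the grasp point.
Start: joints at [-1.326, 0.332, -0.065, 1.46, 0.022, 1.35, -0.088], TCP at [0.165, 0.603, 0.237] pointing down, gripper open.
Joint ranges: [-2.6, 2.6], [-0.5, 2.12], [-1.47, 1.34], [0.16, 2.42], [-1.27, 4.41], [0.06, 2.06], [-2.6, 2.6]. Speed limits (rad/s): [2.22, 2.22, 2.79, 2.79, 3.14, 3.14, 3.14].

### API

Orientations are given as a unit quaternion [x, y, z, w].
In Python, from bench import read_state, viewer, r gives the robot as it stands.
- The arm moves only by the tool carry_out, never from a script. Its argument "moves" is a list of rows, each a list of 6 numbers: the shift along the tool's x, y, z in units of 40 mm (1.0 is 40 mm), then the turn, a rotation vector about the tool's x, y, z in units of 8 degrees (1.0 is 8 degrees). A call has 1 to 20 rows; each row shifts and turns the commanded pose from where the row before left it, along the tool's axes as they then stand; what a row does not reach is not made up. A row lasts 1/8 s, in which the tool goes at most 62.5 mm and 10.7 degrees, less where a joint would pass 70% of its speed; a pose out of reach is approached as far as the arm can. A call is refused whole if a number of a shift passes 1 or a number of a turn 1, either way. A call with a gripper value outside its range is refused whole. "fingers" is the finger opening in mm, from 0 to 87, set as the call begins (left out, the last holds). The fingers move at their own pace and stop on an object; "force" is the grip in N (left out, the last holds). Time passes only in rows, so rows that do not move let the fingers close. It gives the time, the measured TCP pose, the force, the opening and the grip force at its end, in the units of the state.
- read_state(): the state, without advancing time (a new reading comes with each control period).
- viewer.camera(name): name is "scene" or "top"; returns a dict with "pixels" (420x560x3 uint8, red, green, blue), "range_z" (420x560 float32, m along the optical axis (not along the pixel's ray), 0 where there is no reading), "fx", "fy", "cx", "cy" (pixels), "xyz" and "orientation" of the camera in the world. Camera axes: x right, y down, z forward; pixel columns grow to the right and rows downward; lengths in m; the calibration is good to about 2 mm. A picture is of the moment at which its call begins.
- r.close_job(): hands the job in; it is judged then, once.
The state is a dict: "time": time; "joint_positions": joint angles; "joint_vel": joint speeds; "joint_torque": joint torques, N m; "ee_pos": TCP position; "eef_rot": TCP orientation; "ft_force": force on the tool from outside, world axes, zero at the start; "torque": the same for the moment, N m; "width": finger opening in m; "grip_force": force on a finger pad.
Only numpy, scipy, OpenCV 4.12 (cv2) and the standard library are available. Lean on these libraries where they do the work, as an engineer would, in place of code of your own. Each camera call takes 0.05 s, during which the arm holds its last target. There are 200 camera calls.

### The job

Take the extendable bottle brush by its handle, squeeze in the button on the handle's side and, while the rack still holds the brush head, pull the handle straight up to its second stop, which is full length. Then slide the brush out of its slot through the open front, lift it and finish with it still in the gripper: held upright and still at full length, bristles hanging above the middle of the shallow drip tray and touching nothing. Leave the other tools and everything else where they are.

Things in the scene. Friction and masses are not known exactly. Their poses are not given: they have to be found in the camera images.
- rack: Fixed steel tool rack, 100 deep (x), 360 wide (y), 100 mm high; origin: centre of its underside on the worktop; -x is its open front. Its 4 mm top sheet (upper face 100 mm up, x -45 to +45 mm) has three 14 mm slots at y -110, 0 and +110 mm, running along x from the open front edge to x = +17 mm, with one tool hanging in each, its neck at about x = +10 mm.
- brush_grip (a point): Point to grasp: on the axis of the white handle of the extendable brush, level with the button; moves with the handle. z up along the brush, +y towards the button. Handle 30 (x) x 28 mm (y, flat sides) x 110 mm tall; top 28 mm (loop 35 mm) above this point, foot 82 mm below. At the start 172 mm above the brush tip, about 192 mm above the worktop; 80 mm more at the second stop.
- button_face (a point): Centre of the outer face of the grey button, 12 mm wide x 20 mm tall, which stands 5 mm proud of the handle's +y flat side: 19 mm from the handle's axis when out. Pinching the two flat sides there presses it.
- brush_button (a joint): How far the button is in, m: 0 out, 0.005 flush. Spring 3.5 N to start, 7 N flush. Beyond about 0.003 the handle is unlocked and, while the button stays in, slides past the first stop. With the button out a catch locks the handle at 0, 0.040 (first stop) and 0.080 m (second stop). The catch binds if the handle is pulled before the button is in.
- brush_handle (a joint): How far the handle is pulled out along the pole, m: 0 pushed home (at the start), 0.040 first stop, 0.080 second stop, which is also the end of its travel. Sliding friction about 2.5 N with the button pressed. The stop is firm: a light grip (under some 20 N) may slip off the smooth plastic there, so grip firmly and stop pulling when the force rises.
- brush_tip (a point): Lowest point of the bristle head, on the brush axis; z up along the brush. The head is a white cylinder 47 mm across and 66 mm tall from here. In the rack this point is 20 mm above the worktop.
- brush_neck (a point): Middle of the brush's 11 mm neck, 77 mm above the tip. In the rack it is level with the slotted sheet; a 38 mm hub below the sheet and a 38 mm collar above it stop it going up or down (2 mm play). It leaves only forwards, along the rack's -x; after 85 mm it is clear of the sheet. The brush can turn a little in its slot.
- tray: Fixed shallow white plastic drip tray, 160 (x) x 260 (y) x 28 mm high, walls 3 mm; origin: centre of its underside. A scouring block lies in it near its +y end.
- scourer_mid (a point): Centre of the green scouring block, 50 x 85 x 22 mm, lying in the tray; a bystander.
- pan_brush_mid (a point): Pan-scrubbing brush with round wooden handle, hangs in the rack in one of the slots; its top is about 170 mm above the worktop. This point is half-way up. A bystander.
- scraper_mid (a point): Bowl scraper with flat steel handle 20 x 10 mm, hangs in the rack in one of the slots; its top is about 170 mm above the worktop. This point is half-way up. A bystander.
- bowl_mid (a point): Steel mixing bowl 200 mm across, 85 mm high, at its centre half-way up; a bystander left of the rack.
- jug_mid (a point): White jug 110 mm across, 135 mm high, centre half-way up; a bystander left of the rack.
- jar_mid (a point): Glass jar 80 mm across, 120 mm high, centre half-way up; a bystander right of the rack.
- carton_mid (a point): Milk carton 70 x 70 mm, 215 mm high, at its axis 90 mm up; a bystander right of the rack.
- brush: The whole extendable brush; origin at its lowest point, the bristle tip, z up along the brush. About 0.2 kg in all. It is the tallest tool in the rack, the only one with a square white handle and a button; any of the three slots may hold it. Grasp it at brush_grip, not here.
Not all that is in view belongs to the job. Leave any purple look-alike of the brush alone.

How it is judged:
On the way, in this order (a step that is already met when the one before it is completed fails the run):
1. the button is squeezed in by the gripper, the handle still home and the head in the rack (value of joint brush_button above 0.003 m and contact force between the fingers and brush above 2 N and value of joint brush_handle below 0.01 m and x of brush_neck in the frame of rack above -0.02 m and z of brush_neck in the frame of rack between 0.088 and 0.106 m), for 0.1 s.
2. the handle is pulled to its second stop while the rack still holds the head (value of joint brush_handle above 0.076 m and x of brush_neck in the frame of rack above -0.02 m and z of brush_neck in the frame of rack between 0.088 and 0.106 m), for 0.1 s.
At the end, for the whole second after the job is handed in: The gripper holds the brush (over 2 N of grip), the handle is at its second stop (over 76 mm out), the brush is upright within 0.2 rad and still (under 30 mm/s), its tip over 45 mm above the worktop, within 50 mm (tray's x) and 60 mm (tray's y) of the tray's middle, touching neither tray nor rack (value of joint brush_handle above 0.076 m and contact force between the fingers and brush above 2 N and contact force between brush and rack below 0.05 N and contact force between brush and tray below 0.05 N and height (world z) of brush_tip above 0.045 m and angle between brush_tip's own z axis and vertical below 0.2 rad and x of brush_tip in the frame of tray between -0.05 and 0.05 m and y of brush_tip in the frame of tray between -0.06 and 0.06 m and linear speed of brush below 0.03 m/s); the arm keeps its last pose, push and grip.
It fails at once if another tool in the rack moved over 30 mm (distance of any of pan_brush_mid, scraper_mid from where it was at the start of the episode above 0.03 m).
It fails at once if the scouring block in the tray moved over 30 mm (distance of scourer_mid from where it was at the start of the episode above 0.03 m).
It fails at once if the bowl, jug, jar or carton moved over 30 mm (distance of any of bowl_mid, jug_mid, jar_mid, carton_mid from where it was at the start of the episode above 0.03 m).
It also fails if it takes over 46 s, if anything falls off the work surface, if the arm or the gripper's body presses on something with over 40 N, if the wrist force passes 120 N, or if a joint passes its speed limit or range.

## Working session

There is one attempt and no reset: what is moved stays moved. The work goes in short steps, Python scripts to look and compute and a tool call to move; the robot and the scene stay as the last step left them, time stands still between calls to the robot, and variables do not carry over. Pictures are saved under pics/ and viewed, at most 10 in all, crops included, and the job is handed in when it is done.

Besides the shell and the picture viewer there is one more tool, called as name(argument=value, ...), one argument or row to a line, values as JSON. carry_out: Moves the arm, as the interface text tells. Its arguments: {"type":"object","properties":{"moves":{"type":"array","items":{"type":"array","items":{"type":"number"}}},"fingers":{"type":"number"},"force":{"type":"number"}},"required":["moves"]}

```bash
mkdir -p pics; cat > h.py <<'E'
import numpy as np,cv2
from scipy.spatial.transform import Rotation as R
from bench import read_state,viewer,r
def cam(n,f=None):
    c=viewer.camera(n)
    if f: cv2.imwrite('pics/'+f,c['pixels'][:,:,::-1])
    v,u=np.mgrid[0:420,0:560]; z=c['range_z']
    P=np.stack([(u-c['cx'])/c['fx']*z,(v-c['cy'])/c['fy']*z,z],-1)
    W=P@R.from_quat(c['orientation']).as_matrix().T+np.array(c['xyz'])
    W[z==0]=np.nan
    return c,W
E
python3 - <<'E'
from h import *
for n in('scene','top'):
    c,W=cam(n,n+'0.png');np.save(n+'0.npy',W);print(n,c['xyz'],c['orientation'],c['fx'],c['cx'],c['cy'])
s=read_state();print(s,r.finger_overhang)
E
```

```text
scene [ 1.59469179 -0.06486126  1.13708525] [ 0.68480793  0.61794507 -0.25602088 -0.28919769] 542.9098356897446 278.83669444633995 206.490516293212
top [0.43552348 0.03727059 1.14233964] [-0.70357628  0.70670539 -0.05768375  0.04712203] 417.8465739587408 279.7946577741475 209.43311851216288
{'time': 0.1, 'joint_positions': array([-1.32560999,  0.3328226 , -0.06466678,  1.46086398,  0.0215943 ,
        1.34990138, -0.08851235]), 'joint_vel': array([-0.00157511, -0.00246555, -0.00092561, -0.00225118, -0.00185198,
       -0.00049949,  0.0004366 ]), 'joint_torque': array([ 6.29610640e-04, -6.24540210e+01,  2.42963101e-02, -3.90719068e+01,
       -6.13784208e-02,  3.66602477e-02,  1.17825302e-04]), 'ee_pos': array([0.1653055 , 0.60239773, 0.23582154]), 'eef_rot': array([ 1.33506149e-01,  9.91047772e-01, -6.47865592e-04, -5.49101645e-05]), 'ft_force': array([-0.5713744 , -0.08698224,  0.45984664]), 'torque': array([-0.01451523, -0.03166811,  0.03189539]), 'grip_force': 0.0, 'width': 0.08696406212968569} 0.014
```

View pics/scene0.png

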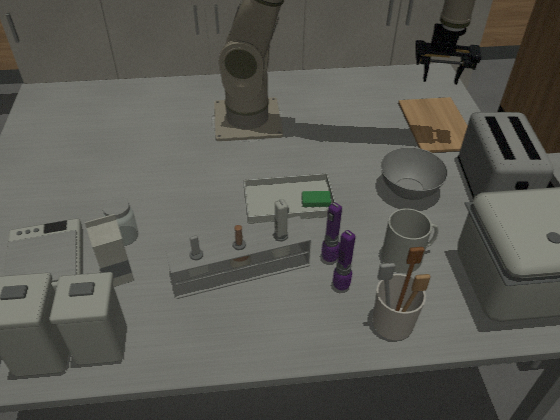

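View pics/top0.png

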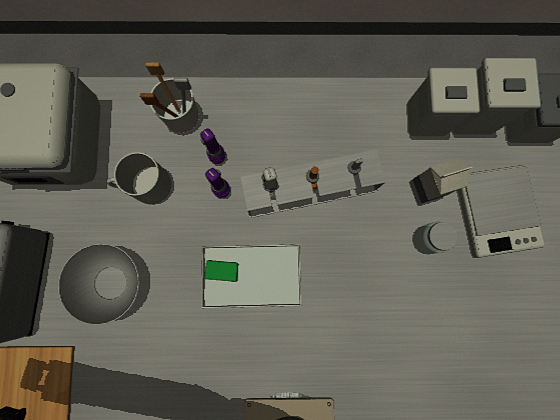

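The scene view shows these candidates:
- White square handle at scene (282,218), top (269,178). It is the tallest tool, so this is my choice.
- Wooden pan brush at scene (239,236).
- Steel scraper at scene (195,245).
- Purple look-alikes at scene (333,230) and (345,258), to be left alone.

The rack's open front faces the robot, and the tray centre is near top (251,276).

```bash
python3 - <<'E'
from h import *
S=np.load('scene0.npy');T=np.load('top0.npy')
def rect(W,m):
    p=W[m][:,:2].astype(np.float32); b=cv2.minAreaRect(p); return b,cv2.boxPoints(b).round(4).tolist(),len(p)
v,u=np.mgrid[0:420,0:560]
m=(np.abs(T[...,2]-.1)<.006)&(u>235)&(u<392)&(v>145)&(v<220)
print('rack top',rect(T,m))
m=(T[...,2]>.018)&(T[...,2]<.04)&(u>195)&(u<308)&(v>238)&(v<312)
print('tray',rect(T,m))
for n,W,box in(('S',S,(268,300,190,245)),('T',T,(258,282,160,195))):
    m=(u>box[0])&(u<box[1])&(v>box[2])&(v<box[3])
    for a,b in((.115,.14),(.14,.17),(.17,.2),(.2,.222),(.222,.24)):
        k=m&(W[...,2]>a)&(W[...,2]<b)
        if k.sum()>3: print(n,a,k.sum(),W[k].min(0).round(4),W[k].max(0).round(4),rect(W,k)[0])
a=cv2.imread('pics/scene0.png')[170:270,240:320];b=cv2.imread('pics/top0.png')[130:220,220:330]
cv2.imwrite('pics/crop.png',np.hstack([cv2.resize(a,(400,500),interpolation=2),cv2.resize(b,(400,500),interpolation=2)]))
E
```

```text
rack top (((0.6693130731582642, -0.06302902102470398), (0.09106719493865967, 0.36063867807388306), 11.559252738952637), [[0.5885999798774719, 0.10450000315904617], [0.6607999801635742, -0.24879999458789825], [0.7501000165939331, -0.2305999994277954], [0.6777999997138977, 0.12280000001192093]], 4120)
tray (((0.4268192648887634, 0.09856351464986801), (0.16012544929981232, 0.2605594992637634), 0.9671571254730225), [[0.34459999203681946, 0.22750000655651093], [0.3490000069141388, -0.032999999821186066], [0.5091000199317932, -0.030300000682473183], [0.5047000050544739, 0.23019999265670776]], 1032)
S 0.115 91 [0.6501 0.0284 0.1152] [0.6776 0.0587 0.14  ] ((0.6663944721221924, 0.03998057171702385), (0.03390141949057579, 0.01873643510043621), 61.607887268066406)
S 0.14 107 [0.6539 0.0286 0.1402] [0.6776 0.0582 0.1699] ((0.6683375835418701, 0.04129713773727417), (0.0327652171254158, 0.018827300518751144), 69.92139434814453)
S 0.17 117 [0.6519 0.029  0.1705] [0.6777 0.0636 0.2   ] ((0.66616290807724, 0.04476842284202576), (0.03461913764476776, 0.02385595813393593), 81.8812255859375)
S 0.2 133 
[... 447 characters left out ...]
013371102511882782), 69.62789916992188)
T 0.14 31 [0.6409 0.0332 0.1411] [0.6523 0.06   0.1699] ((0.6450361609458923, 0.04747822880744934), (0.02724764496088028, 0.009882880374789238), 79.94300842285156)
T 0.17 38 [0.6408 0.0334 0.1723] [0.6573 0.066  0.1998] ((0.6464815139770508, 0.051119282841682434), (0.033289048820734024, 0.012531675398349762), 71.35082244873047)
T 0.2 152 [0.6406 0.0334 0.2006] [0.6726 0.0657 0.2219] ((0.6563869714736938, 0.0495915412902832), (0.03014468215405941, 0.03196491301059723), 17.098968505859375)
T 0.222 10 [0.6513 0.0447 0.2222] [0.6631 0.0492 0.2258] ((0.6571637392044067, 0.047106411308050156), (0.012659314088523388, 0.0036148056387901306), 17.98574447631836)
```

View pics/crop.png

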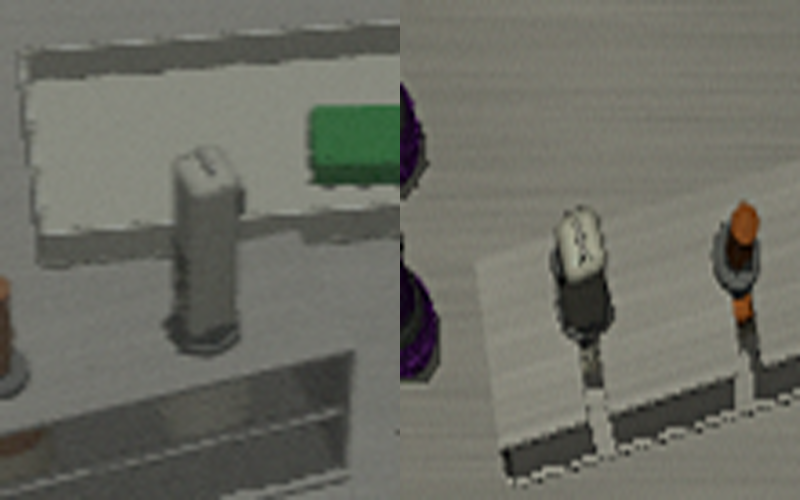

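The crop confirms the square white handle with a collar in the left (+y) slot. The button side faces left in the top view and right in the scene view. Next I measure the handle's yaw and the heights of the neighbours.

```bash
cat >> h.py <<'E'
def line(W,m):
    vx,vy,x,y=cv2.fitLine(W[m][:,:2].astype(np.float32),cv2.DIST_HUBER,0,.01,.01).ravel()
    return np.degrees(np.arctan2(-vx*np.sign(vy),abs(vy))),x,y,m.sum()
def rows(tgt,yaw=None):
    "shift to tgt in tool axes (40 mm units), and yaw change about tool z (8deg units)"
    s=read_state();Q=R.from_quat(s['eef_rot']);M=Q.as_matrix()
    print('tcp',s['ee_pos'].round(4),'shift',(M.T@(np.array(tgt)-s['ee_pos'])/.04).round(3))
    print('ydir deg',np.degrees(np.arctan2(-M[0,1],M[1,1])).round(2),'zax',M[:,2].round(4),'F',s['ft_force'].round(1),'w',s['width'],s['grip_force'],'t',s['time'],'q',s['joint_positions'].round(2))
E
python3 - <<'E'
from h import *
S=np.load('scene0.npy');T=np.load('top0.npy')
v,u=np.mgrid[0:420,0:560]
z=T[...,2]; m=(u>258)&(u<282)&(v>160)&(v<197)
k=m&(z>.13)&(z<.205);print('T front face',line(T,k))
p=T[k];print(p[np.argsort(p[:,1])][::4].round(4).tolist())
z=S[...,2]; m=(u>268)&(u<300)&(v>190)&(v<245)
k=m&(z>.13)&(z<.175)&(S[...,1]<.052);print('S back',line(S,k))
p=S[k];print(p[np.argsort(p[:,1])][::8].round(4).tolist())
k=m&(z>.18)&(z<.205);p=S[k];print('S btn',p[np.argsort(p[:,1])][::4].round(4).tolist())
m=(u>195)&(u<235)&(v>120)&(v<203);print('purple',np.nanmax(T[m],0),np.nanmin(T[m&(T[...,2]>.15)],0))
rows([.165,.603,.33])
E
```

```text
T front face (np.float32(-2.831637), np.float32(0.6438581), np.float32(0.046183765), np.int64(92))
[[0.6473, 0.0332, 0.1326], [0.6471, 0.0334, 0.1795], [0.6451, 0.0357, 0.1431], [0.6455, 0.0357, 0.1867], [0.6446, 0.0381, 0.1802], [0.6441, 0.0381, 0.1363], [0.6431, 0.0405, 0.1647], [0.6428, 0.0427, 0.1882], [0.6431, 0.043, 0.1411], [0.6421, 0.0451, 0.1806], [0.6425, 0.0455, 0.1319], [0.6425, 0.0477, 0.1559], [0.6409, 0.0498, 0.1861], [0.6412, 0.0504, 0.1381], [0.642, 0.0523, 0.1699], [0.6413, 0.0543, 0.1954], [0.6422, 0.0552, 0.1457], [0.6442, 0.0568, 0.1821], [0.6448, 0.0578, 0.1328], [0.6523, 0.06, 0.1449], [0.6522, 0.0611, 0.1996], [0.6542, 0.0634, 0.201], [0.6475, 0.0637, 0.1889]]
S back (np.float32(-45.087975), np.float32(0.6686728), np.float32(0.037941627), np.int64(126))
[[0.6593, 0.0286, 0.1569], [0.6539, 0.0291, 0.1439], [0.661, 0.031, 0.1476], [0.6556, 0.0315, 0.1708], [0.665, 0.0331, 0.1515], [0.6718, 0.0348, 0.1728], [0.6673, 0.0353, 0.1501], [0.6735, 0.0372, 0.1491], [0.6776, 0.0393, 0.1424], [0.6729, 0.0399, 0.1335], [0.6748, 0.0421, 0.1464], [0.6748, 0.0444, 0.1714], [0
[... 402 characters left out ...]
.0417, 0.1957], [0.6727, 0.042, 0.1836], [0.673, 0.0443, 0.2045], [0.6734, 0.0444, 0.1805], [0.673, 0.0467, 0.2008], [0.6697, 0.0472, 0.194], [0.6729, 0.0492, 0.197], [0.6706, 0.0496, 0.1877], [0.6706, 0.0518, 0.2048], [0.6716, 0.052, 0.1849], [0.6706, 0.0545, 0.1872], [0.6667, 0.0549, 0.1901], [0.6686, 0.0571, 0.1954], [0.6684, 0.0574, 0.1812], [0.6675, 0.0596, 0.2009], [0.6599, 0.063, 0.2], [0.6568, 0.0635, 0.1934]]
purple [0.86407862 0.25729894 0.2052869 ] [0.64225833 0.16349086 0.15027851]
tcp [0.1653 0.6024 0.2358] shift [ 0.011  0.009 -2.354]
ydir deg -15.34 zax [-3.0e-04 -1.3e-03 -1.0e+00] F [-0.6 -0.1  0.5] w 0.08696406212968569 0.0 t 0.1 q [-1.33  0.33 -0.06  1.46  0.02  1.35 -0.09]
```

carry_out(
  moves=[
    [0,0,-0.6,0,0,-0.92],
    [0,0,-0.6,0,0,-0.92],
    [0,0,-0.6,0,0,-0.92],
    [0,0,-0.6,0,0,-0.91],
    [0,0,0,0,0,0],
  ],
  fingers=66,
)

```text
time: 0.72
ee_pos: [0.1655, 0.6033, 0.3341]
eef_rot: [-0.122, 0.993, 0.001, 0.0]
ft_force: [-0.0, -0.1, -0.5]
width: 0.0659
grip_force: 0.0
```

```bash
python3 -c "
from h import *
rows([.6575,.0465,.31])"
```

```text
tcp [0.1655 0.6033 0.3341] shift [ -8.56  -16.487   0.57 ]
ydir deg 14.02 zax [ 5.0e-04  2.7e-03 -1.0e+00] F [-0.  -0.1 -0.5] w 0.0659245628302313 0.0 t 0.725 q [-1.28  0.31 -0.13  1.29  0.04  1.54  0.41]
```

carry_out(
  moves=[
    [-0.2,-0.4,0,0,0,0],
    [-0.475,-0.915,0,0,0,0],
    [-0.475,-0.915,0,0,0,0],
    [-0.475,-0.915,0,0,0,0],
    [-0.475,-0.915,0,0,0,0],
    [-0.475,-0.915,0,0,0,0],
    [-0.475,-0.915,0,0,0,0],
    [-0.475,-0.915,0,0,0,0],
    [-0.475,-0.915,0,0,0,0],
    [-0.475,-0.915,0,0,0,0],
    [-0.475,-0.915,0,0,0,0],
    [-0.475,-0.915,0,0,0,0],
    [-0.475,-0.915,0,0,0,0],
    [-0.475,-0.915,0,0,0,0],
    [-0.475,-0.915,0,0,0,0],
    [-0.475,-0.915,0,0,0,0],
    [-0.475,-0.915,0,0,0,0],
    [-0.475,-0.915,0,0,0,0],
    [-0.28,-0.53,0,0,0,0],
    [0,0,0,0,0,0],
  ],
)

```text
time: 3.22
ee_pos: [0.6569, 0.0423, 0.3309]
eef_rot: [-0.119, 0.993, -0.001, -0.001]
ft_force: [0.0, -0.3, -0.3]
width: 0.0662
grip_force: 0.0
```

```bash
python3 -c "
from h import *
rows([.6575,.0465,.187])"
```

```text
tcp [0.6569 0.0423 0.3309] shift [-0.048  0.101  3.597]
ydir deg 13.68 zax [-0.0023 -0.0015 -1.    ] F [ 0.  -0.3 -0.3] w 0.06619410945281991 0.0 t 3.225 q [-0.41  0.4   0.4   1.22 -0.15  1.56  1.77]
```

carry_out(
  moves=[
    [-0.05,0.1,0.5,0,0,0],
    [0,0,0.8,0,0,0],
    [0,0,0.8,0,0,0],
    [0,0,0.7,0,0,0],
    [0,0,0.5,0,0,0],
    [0,0,0.28,0,0,0],
    [0,0,0,0,0,0],
    [0,0,0,0,0,0],
  ],
)

```text
time: 4.22
ee_pos: [0.6583, 0.0503, 0.1903]
eef_rot: [-0.122, 0.993, 0.0, 0.001]
ft_force: [0.6, 0.9, -0.2]
width: 0.0657
grip_force: 0.0
```

```bash
python3 -c "
from h import *
rows([.6575,.0465,.187])
c,W=cam('scene');a=c['pixels'][150:270,220:340,::-1]
cv2.imwrite('pics/c2.png',cv2.resize(a,(600,600),interpolation=2))"
```

```text
tcp [0.6583 0.0503 0.1903] shift [ 0.043 -0.087  0.083]
ydir deg 14.01 zax [ 1.3e-03  4.0e-04 -1.0e+00] F [ 0.6  0.9 -0.2] w 0.06573742246685188 0.0 t 4.225 q [-0.42  0.45  0.37  1.44 -0.17  1.28  1.78]
```

View pics/c2.png

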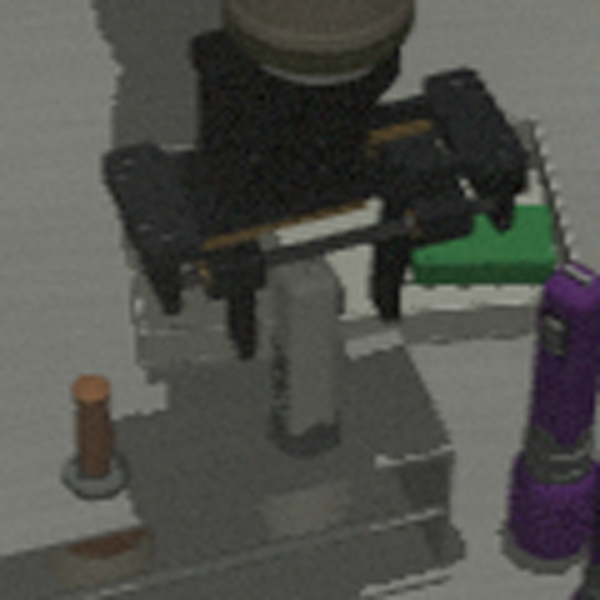

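The fingers straddle the white handle (crop about (305,350)), clear of the purple brush on the right. I'll make a small correction, then close.

carry_out(
  moves=[
    [0.03,-0.08,0.08,0,0,0],
    [0,0,0,0,0,0],
    [0,0,0,0,0,0],
  ],
)

```text
time: 4.65
ee_pos: [0.6577, 0.0468, 0.1862]
eef_rot: [-0.122, 0.993, 0.0, 0.0]
ft_force: [-0.2, -0.6, 0.4]
width: 0.0662
grip_force: 0.0
```

carry_out(
  moves=[
    [0,0,0,0,0,0],
    [0,0,0,0,0,0],
    [0,0,0,0,0,0],
    [0,0,0,0,0,0],
    [0,0,0,0,0,0],
    [0,0,0,0,0,0],
    [0,0,0,0,0,0],
    [0,0,0,0,0,0],
  ],
  fingers=20,
  force=35,
)

```text
time: 5.65
ee_pos: [0.6577, 0.0468, 0.1861]
eef_rot: [-0.122, 0.993, 0.0, -0.0]
ft_force: [1.1, -0.7, -0.6]
width: 0.0281
grip_force: 35.0
```

```bash
python3 -c "
from h import *
rows([.6575,.0465,.267])"
```

```text
tcp [0.6577 0.0468 0.1861] shift [ 0.006 -0.006 -2.023]
ydir deg 14.01 zax [-0.e+00  1.e-04 -1.e+00] F [ 1.1 -0.7 -0.6] w 0.028130308085411504 34.98879462373195 t 5.65 q [-0.41  0.45  0.37  1.45 -0.17  1.28  1.79]
```

The width is 28.1 mm, so the button is flush and the side load is small. Now I pull up.

carry_out(
  moves=[
    [0,0,-0.15,0,0,0],
    [0,0,-0.2,0,0,0],
    [0,0,-0.25,0,0,0],
    [0,0,-0.25,0,0,0],
    [0,0,-0.25,0,0,0],
    [0,0,-0.25,0,0,0],
    [0,0,-0.25,0,0,0],
    [0,0,-0.2,0,0,0],
    [0,0,-0.1,0,0,0],
    [0,0,0,0,0,0],
    [0,0,0,0,0,0],
  ],
)

```text
time: 7.02
ee_pos: [0.6578, 0.0469, 0.2622]
eef_rot: [-0.122, 0.993, 0.0, 0.0]
ft_force: [0.2, 0.0, -1.9]
width: 0.0282
grip_force: 35.0
```

```bash
python3 -c "
from h import *
rows([.6577,.0468,.267])"
```

```text
tcp [0.6578 0.0469 0.2622] shift [ 0.004 -0.001 -0.121]
ydir deg 14.02 zax [ 5.e-04  1.e-04 -1.e+00] F [ 0.2  0.  -1.9] w 0.028216645076780775 34.992928320393816 t 7.025 q [-0.42  0.41  0.39  1.34 -0.15  1.42  1.78]
```

Up 76 mm. Next come small steps until the force rises.

carry_out(
  moves=[
    [0,0,-0.07,0,0,0],
    [0,0,-0.04,0,0,0],
    [0,0,0,0,0,0],
    [0,0,0,0,0,0],
  ],
)

```text
time: 7.52
ee_pos: [0.6578, 0.0468, 0.2667]
eef_rot: [-0.122, 0.993, 0.0, 0.0]
ft_force: [-0.4, 0.6, -2.0]
width: 0.0279
grip_force: 35.0
```

carry_out(
  moves=[
    [0,0,-0.02,0,0,0],
    [0,0,-0.02,0,0,0],
    [0,0,0,0,0,0],
  ],
)

```text
time: 7.9
ee_pos: [0.6577, 0.0468, 0.2681]
eef_rot: [-0.122, 0.993, 0.0, 0.0]
ft_force: [-0.2, -0.3, -3.2]
width: 0.0282
grip_force: 35.0
```

carry_out(
  moves=[
    [0,0,-0.025,0,0,0],
    [0,0,0,0,0,0],
    [0,0,0,0,0,0],
  ],
)

```text
time: 8.28
ee_pos: [0.6574, 0.0469, 0.2682]
eef_rot: [-0.122, 0.993, 0.0, -0.001]
ft_force: [1.2, 0.1, -12.9]
width: 0.0281
grip_force: 35.0
```

carry_out(
  moves=[
    [0,0,-0.02,0,0,0],
    [0,0,0,0,0,0],
    [0,0,0,0,0,0],
  ],
)

```text
time: 8.65
ee_pos: [0.6572, 0.0469, 0.2683]
eef_rot: [-0.122, 0.993, -0.0, -0.001]
ft_force: [3.8, 1.2, -26.3]
width: 0.0281
grip_force: 35.0
```

It has reached the second stop at +82 mm, which is the 80 mm of travel plus 2 mm of play. I'll relax the pull to mid-play, then start sliding out along the rack's -x.

carry_out(
  moves=[
    [0,0,0.07,0,0,0],
    [0,0,0,0,0,0],
    [0,0,0,0,0,0],
  ],
)

```text
time: 9.02
ee_pos: [0.6579, 0.0468, 0.2682]
eef_rot: [-0.122, 0.993, 0.0, 0.001]
ft_force: [0.4, -0.0, -6.4]
width: 0.0283
grip_force: 35.0
```

carry_out(
  moves=[
    [0.15,0.006,0,0,0,0],
    [0.2,0.009,0,0,0,0],
    [0.2,0.009,0,0,0,0],
    [0.2,0.009,0,0,0,0],
    [0,0,0,0,0,0],
  ],
)

```text
time: 9.65
ee_pos: [0.6278, 0.0406, 0.2678]
eef_rot: [-0.122, 0.993, 0.0, 0.0]
ft_force: [-0.2, 0.0, -2.5]
width: 0.0281
grip_force: 35.0
```

```bash
python3 -c "
from h import *
d=np.array([np.cos(.2018),np.sin(.2018)])
rows(list(np.array([.6577,.0468])-.1*d)+[.2675])"
```

```text
tcp [0.6278 0.0406 0.2678] shift [1.734 0.076 0.006]
ydir deg 14.0 zax [ 6.e-04  4.e-04 -1.e+00] F [-0.2  0.  -2.5] w 0.028098910957695837 34.999559707939625 t 9.65 q [-0.43  0.33  0.39  1.42 -0.13  1.41  1.77]
```

carry_out(
  moves=[
    [0.25,0.011,0,0,0,0],
    [0.3,0.013,0,0,0,0],
    [0.3,0.013,0,0,0,0],
    [0.3,0.013,0,0,0,0],
    [0.3,0.013,0,0,0,0],
    [0.3,0.013,0,0,0,0],
    [0,0,0,0,0,0],
    [0,0,-0.2,0,0,0],
    [0,0,-0.4,0,0,0],
    [0,0,-0.5,0,0,0],
    [0,0,-0.4,0,0,0],
    [0,0,-0.2,0,0,0],
    [0,0,0,0,0,0],
  ],
)

```text
time: 11.28
ee_pos: [0.5598, 0.0268, 0.3355]
eef_rot: [-0.122, 0.993, 0.0, 0.0]
ft_force: [0.6, 0.5, -1.8]
width: 0.0279
grip_force: 35.0
```

```bash
python3 -c "
from h import *
rows([.4268,.0986,.335])
c,W=cam('scene','s3.png')"
```

```text
tcp [0.5598 0.0268 0.3355] shift [2.792 2.546 0.012]
ydir deg 14.02 zax [ 7.e-04  2.e-04 -1.e+00] F [ 0.6  0.5 -1.8] w 0.027867280439704916 34.999612024985254 t 11.275 q [-0.47  0.15  0.39  1.49 -0.06  1.51  1.74]
```

View pics/s3.png

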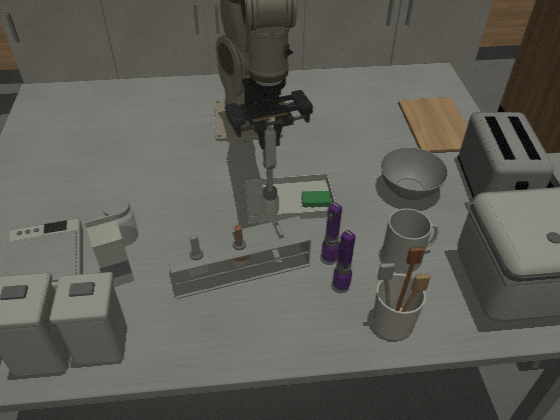

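The brush (about (270,165)) hangs clear of the rack, extended and upright, and the other tools haven't moved. Now I move it over the middle of the tray.

carry_out(
  moves=[
    [0.15,0.13,0,0,0,0],
    [0.3,0.27,0,0,0,0],
    [0.35,0.32,0,0,0,0],
    [0.35,0.32,0,0,0,0],
    [0.35,0.32,0,0,0,0],
    [0.35,0.32,0,0,0,0],
    [0.35,0.32,0,0,0,0],
    [0.3,0.27,0,0,0,0],
    [0.2,0.18,0,0,0,0],
    [0.1,0.1,0,0,0,0],
    [0,0,0,0,0,0],
    [0,0,0,0,0,0],
    [0,0,0,0,0,0],
    [0,0,0,0,0,0],
  ],
)

```text
time: 13.08
ee_pos: [0.4264, 0.0985, 0.3351]
eef_rot: [-0.122, 0.993, -0.0, -0.0]
ft_force: [-0.0, -0.3, -2.3]
width: 0.0277
grip_force: 35.0
```

```bash
python3 -c "
from h import *
rows([.4268,.0986,.335])
c,W=cam('scene')
m=(abs(W[...,0]-.427)<.05)&(abs(W[...,1]-.0986)<.045)&(W[...,2]>.05)
for z in np.arange(.05,.4,.02):
    k=m&(abs(W[...,2]-z-.01)<.01)
    if k.sum()>2: print(round(z,2),k.sum(),W[k].mean(0).round(3),np.ptp(W[k][:,1]).round(3))
print('tip zmin',W[m][:,2].min())
cv2.imwrite('pics/c4.png',cv2.resize(c['pixels'][60:240,180:360,::-1],(600,600),interpolation=2))"
```

```text
tcp [0.4264 0.0985 0.3351] shift [-0.011 -0.001  0.002]
ydir deg 14.0 zax [-1.e-04 -0.e+00 -1.e+00] F [-0.  -0.3 -2.3] w 0.02771229156093706 34.99966772971675 t 13.075 q [-0.6  -0.14  0.24  1.77  0.03  1.51  1.45]
0.09 31 [0.445 0.094 0.104] 0.043
0.11 88 [0.446 0.095 0.12 ] 0.046
0.13 99 [0.445 0.094 0.14 ] 0.046
0.15 105 [0.442 0.096 0.159] 0.043
0.17 99 [0.435 0.096 0.179] 0.037
0.19 34 [0.433 0.097 0.201] 0.014
0.21 35 [0.433 0.096 0.221] 0.014
0.23 34 [0.433 0.096 0.24 ] 0.014
0.25 42 [0.438 0.095 0.263] 0.029
0.27 77 [0.439 0.094 0.28 ] 0.032
0.29 76 [0.438 0.095 0.3  ] 0.031
0.31 93 [0.439 0.096 0.321] 0.047
0.33 124 [0.437 0.096 0.34 ] 0.049
0.35 164 [0.436 0.097 0.361] 0.056
0.37 84 [0.431 0.104 0.375] 0.058
0.39 150 [0.456 0.098 0.404] 0.089
tip zmin 0.09618933296315912
```

View pics/c4.png

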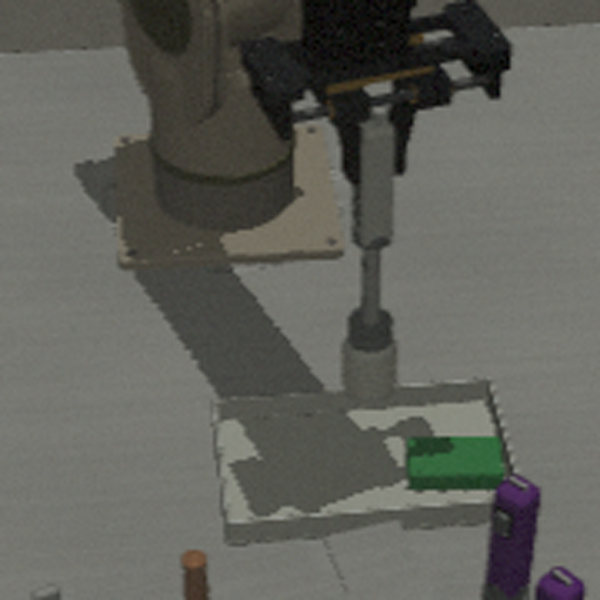

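The brush (crop about (370,300)) is upright over the tray. Its pole is exposed, the tip is about 0.09 m up, and it touches nothing. Handing in.

```bash
python3 -c "
from h import *
print(r.close_job())"
```

```text
the job is handed in; nothing more can be done
None
```

I handed the job in at about 13 s of the 46 s limit, with the brush at full length and upright in the gripper, its tip about 90 mm above the worktop over the middle of the tray; the verdict wasn't shown to me.

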